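Set the spark screen of the brushing bay at its working height

TASK

Open the clear spark screen in front of the wire-brushing machine: push it up from under its bottom lip until it has passed the spring catch near the height mark, then let it down so that it stays hanging on the catch by itself, and take the hand away. Push gently, the screen and its guides do not stand more than about 22 N, and do not disturb the hammer, the tin and the jar standing near by.

Things in the scene. Friction and masses are not known exactly. Their poses are not given: they have to be found in the camera images.
- lip (a point): Middle of the lower front edge of the steel lip along the bottom of the sliding screen. x points horizontally from the robot side into the bay, y left along the lip, z up. The lip is a flat ledge 300 mm long (y), 52 mm deep (x), 8 mm thick, free beneath. Shut, its underside is 170 mm above the table. Behind the lip a rail 25 mm high, then a clear pane, up to 170 mm above the underside.
- bay: The brushing bay, fixed: origin on the table, midway between the two grey posts at their front face, axes as of the lip. It lies 55 mm behind the lip's front edge. Steel plinth 155 mm high and 360 mm wide, posts 30 mm square and 505 mm high at 165 mm either side, header between them; motor with wire wheel behind the screen.
- sash (a joint): How far the screen is raised from shut, m (0 to about 0.17). A counterweight behind the left post carries most of its 0.8 to 1.1 kg: 2 to 6 N and some 1 N of rubbing are left to lift, plus 4 N per 0.1 m/s (damped). It does not stay up by itself: let go, it runs down unless it hangs on the catch.
- mark (a point): Height mark: underside of a small steel pointer plate clamped on the left post, beside the rail's left end. z up. Working height: the lip's underside about level with this point. The catch on the other post was clamped by eye, so the lip's underside will hang on it somewhere from 25 mm below to 25 mm above the mark.
- rail_end (a point): Underside of the thin lug (5 mm) at the rail's right end, 195 mm right of the lip's middle, level with the lip's underside. Rising, it pushes aside a sprung pawl clamped on the right post (3 to 4 N more, from 22 to 3 mm below the hanging level, then less); the pawl snaps under it 5 mm above that level. At 6 mm above, it meets a rubber buffer (4 N more per mm): go up until this is felt, then down.
- hammer_mid (a point): A hammer lying on the bench beside the bay's front, about 300 mm long; point on its handle; leave alone.
- tin_mid (a point): An open steel tin, 72 mm across and 85 mm high, standing on the bench right of the bay; its centre; leave alone.
- jar_mid (a point): An amber glass jar, 64 mm across and 80 mm high, standing on the bench left of the bay; its centre; leave alone.

How it is judged:
On the way:
1. the screen has been raised off its rests, carried by the fingers under the lip (value of joint sash above 0.04 m and contact force between the fingers and sash above 0.5 N), for 0.2 s.
At the end, for the whole second after the job is handed in: The screen hangs still by itself (under 4 mm/s), the lip's underside within 28 mm of the height mark (z of lip in the frame of mark between -0.028 and 0.028 m and velocity of joint sash between -0.004 and 0.004 m/s); the robot touches nothing.
It fails at once if the screen is pushed with more than 22 N (contact force between any of the fingers, the arm and sash above 22 N).
It fails at once if the hammer, the tin or the jar is moved more than 20 mm (distance of any of hammer_mid, tin_mid, jar_mid from where it was at the start of the episode above 0.02 m).
It also fails if it takes over 67 s, if anything falls off the work surface, if the arm or the gripper's body presses on something with over 40 N, if the wrist force passes 120 N, or if a joint passes its speed limit or range.

ROBOT

A 7-joint arm with a two-finger parallel gripper is mounted at the origin on the work surface. World frame = base frame: x ahead of the robot, y to its left, z up, the work surface at z = 0. Lengths are in m, angles in rad, forces in N, time in s.
With the tool pointing down it reaches from about 0.425 to 0.875 m from the base axis. Payload 4.7 kg.
Tool frame: the origin (TCP) lies midway between the tips of the shut fingers; the grasp point (between the pads) lies 19 mm behind it; z points along the fingers, y is the direction in which the jaws open and shut (so a half turn about z gives the same grasp; the last joint's range is limited). The gripper opens to 87 mm and grips with 3 to 60 N. Pads are 19 mm wide; open, the fingers measure 117 mm over their backs; the gripper's body (75 mm by 190 mm) begins 51 mm behind the grasp point.
Start: joints at [1.163, 0.321, -0.07, 1.45, 0.023, 1.371, -0.057], TCP at [0.266, -0.593, 0.223] pointing down, gripper open.
Joint ranges: [-2.86, 2.86], [-0.3, 2.09], [-1.38, 1.24], [0.06, 2.45], [-1.56, 4.7], [0.09, 2.05], [-2.69, 2.69]. Speed limits (rad/s): [2.57, 2.57, 3.14, 3.14, 3.14, 3.14, 3.14].

INTERFACE

Orientations are given as a rotation vector (axis times angle).
In Python, from bench import get_state, eyes, job gives the robot as it stands. The module is installed in compiled form; this text tells all that it offers.
- The arm moves only by the shell command python3 -m jog 'ROWS' [FORCE]. ROWS is JSON, a list that holds one entry, the list of rows, each a list of 5 numbers: the opening, from 0 (shut) to 1 (fully open), then the shift along the tool's x, y, z in units of 40 mm (1.0 is 40 mm), then the turn about the tool's z in units of 5 degrees (1.0 is 5 degrees). In form: [[[jaw, dx, dy, dz, turn], ...]]. A call has 1 to 10 rows; each row shifts and turns the commanded pose from where the row before left it, along the tool's axes as they then stand; what a row does not reach is not made up. A row lasts 1/8 s, in which the tool goes at most 62.5 mm and 10.7 degrees, less where a joint would pass 70% of its speed; a pose out of reach is approached as far as the arm can. A call is refused whole if a number of a shift passes 1 or a number of a turn 1, either way. A call with a gripper value outside its range is refused whole. The fingers move at their own pace and stop on an object; FORCE is the grip in N (left out, the last holds). Time passes only in rows, so rows that do not move let the fingers close. It gives the time, the measured TCP pose, the force and the opening at its end, in the units of the state.
- get_state(): the state, without advancing time (a new reading comes with each control period).
- eyes.get_image(name): name is "side" or "top"; returns (picture, depth): 420x560x3 uint8, red, green, blue; 420x560 float32, m along the optical axis (not along the pixel's ray), 0 where there is no reading.
- eyes.camera_params(name): a dict with "camera_matrix" (3x3 intrinsics, pixels), "k1" (the pictures are not rectified: a ray, as slopes to the right and down, at radius r is drawn at 1 + k1 r^2 times it, then the intrinsics apply), "pose" (4x4, takes a point from camera to world coordinates). Camera axes: x right, y down, z forward; pixel columns grow to the right and rows downward; lengths in m; the calibration is good to about 2 mm. A picture is of the moment at which its call begins. camera_params takes no time and is no camera call.
- job.close_job(): hands the job in, once; it reports no verdict.
The state is a dict: "time": time; "joint_positions": joint angles; "qd": joint speeds; "joint_torque": joint torques, N m; "position": TCP position; "tool_rot": TCP orientation; "ft_force": force on the tool from outside, world axes, zero at the start; "torque": the same for the moment, N m; "grip_width": opening from 0.0 (shut) to 1.0 (fully open).
Only numpy, scipy, OpenCV 4.12 (cv2) and the standard library are available. Lean on these libraries where they do the work, as an engineer would, in place of code of your own. Each camera call takes 0.05 s, during which the arm holds its last target. There are 200 camera calls.

## Working session

There is one attempt and no reset: what is moved stays moved. The work goes in short steps, Python scripts to look and compute and a shell command to move; the robot and the scene stay as the last step left them, time stands still between calls to the robot, and variables do not carry over. Pictures are saved under pics/ and viewed, about 8 in all and at most 12, crops included, and the job is handed in when it is done.

```bash
mkdir -p pics; cat > h.py <<'E'
import numpy as np, cv2
from bench import get_state, eyes, job
from scipy.spatial.transform import Rotation as R
def grab(n,f):
    im,d=eyes.get_image(n); cv2.imwrite(f'pics/{f}.png',im[:,:,::-1]); np.save(f'pics/{f}.npy',d); return im,d
def ray(n,u,v):
    c=eyes.camera_params(n); K=np.array(c['camera_matrix']); k=c['k1']
    p=cv2.undistortPoints(np.array([[[u,v]]],float),K,np.array([k,0,0,0.]))[0,0]
    T=np.array(c['pose']); return T[:3,3],T[:3,:3]@np.array([p[0],p[1],1])
def pt(n,u,v,d): o,r=ray(n,u,v); return o+r*d
def st():
    s=get_state(); print(round(s['time'],2),'p',np.round(s['position'],4),'F',np.round(s['ft_force'],2),'g',round(float(s['grip_width']),2)); print(np.round(R.from_rotvec(s['tool_rot']).as_matrix(),3).tolist()); print(np.round(s['joint_positions'],2)); return s
E
python3 - <<'E'
from h import *
st()
for n in('side','top'):
    grab(n,n+'0'); print(n,np.round(eyes.camera_params(n)['pose'],3).tolist(),np.array(eyes.camera_params(n)['camera_matrix']).tolist(),eyes.camera_params(n)['k1'])
E
```

```text
0.0 p [ 0.2658 -0.5925  0.2214] F [-0.22 -0.11  0.32] g 1.0
[[0.912, 0.409, -0.001], [0.409, -0.912, 0.002], [-0.0, -0.002, -1.0]]
[ 1.16  0.32 -0.07  1.45  0.02  1.37 -0.06]
side [[-0.988, -0.102, 0.119, 0.424], [-0.156, 0.584, -0.797, 0.885], [0.011, -0.806, -0.592, 0.837], [0.0, 0.0, 0.0, 1.0]] [[449.3442243535625, 0.0, 280.0156891179739], [0.0, 449.3442243535625, 199.45717309389798], [0.0, 0.0, 1.0]] 0.05057724067687391
top [[0.024, -0.995, 0.094, 0.449], [-1.0, -0.024, 0.004, 0.01], [-0.002, -0.094, -0.996, 1.483], [0.0, 0.0, 0.0, 1.0]] [[500.1037608723851, 0.0, 270.5709246804705], [0.0, 500.1037608723851, 212.85733385348297], [0.0, 0.0, 1.0]] -0.10766009763095495
```

View pics/side0.png

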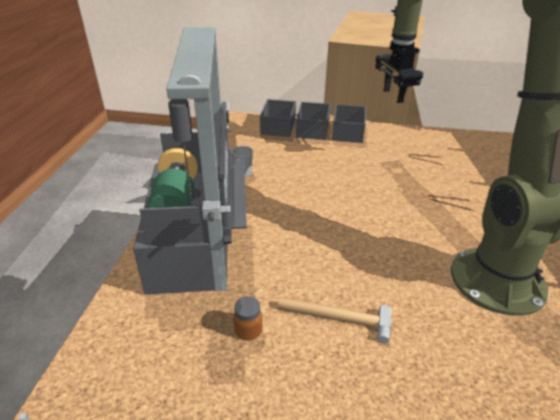

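View pics/top0.png

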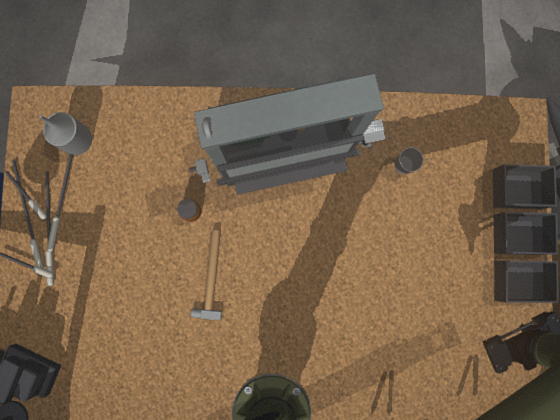

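The side view shows the bay with the pointer plate at about (213,210), the jar at (248,318) and the hammer from (280,303) to (385,322). The top view shows the lip from about (238,190) to (347,168), the tin at (409,160) and the jar at (188,209).

The tool points down and the rows only turn it about its own z, so pushing from underneath needs a tilt. I'll measure first, then look in free space at how out-of-reach poses affect the tool's attitude.

```bash
python3 - <<'E'
from h import *
a=cv2.imread('pics/top0.png')[60:230,160:440]; b=cv2.imread('pics/side0.png')[20:300,130:270]
A=cv2.resize(a,None,fx=2.8,fy=2.8,interpolation=cv2.INTER_CUBIC)[:,:]; cv2.imwrite('pics/c1.png',A)
cv2.imwrite('pics/c2.png',cv2.resize(b[60:],None,fx=2.6,fy=2.6,interpolation=cv2.INTER_CUBIC))
d=np.load('pics/top0.npy')
for u,v in[(245,187),(290,178),(340,167),(409,160),(188,209),(213,235),(205,315),(203,170),(375,130),(530,180),(530,280)]: print(u,v,np.round(pt('top',u,v,d[v,u]),3))
E
python3 -m jog '[[[1,0,0,-1,0],[1,0,0,-1,0],[1,0,0,-1,0],[1,0,0,-1,0],[1,0,0,-1,0],[1,0,0,-1,0],[1,0,0,-1,0],[1,0,0,-1,0],[1,0,0,-1,0],[1,0,0,-1,0]]]'; python3 -c "
from h import *;st()"
```

```text
245 187 [0.639 0.083 0.179]
290 178 [ 0.666 -0.035  0.176]
340 167 [ 0.697 -0.166  0.183]
409 160 [ 0.759 -0.4    0.003]
188 209 [0.586 0.248 0.083]
213 235 [0.517 0.181 0.028]
205 315 [0.286 0.197 0.029]
203 170 [0.662 0.18  0.291]
375 130 [ 0.765 -0.232  0.315]
530 180 [ 0.708 -0.78   0.009]
530 280 [ 0.403 -0.775  0.006]
time: 1.35
position: [0.258, -0.578, 0.5811]
tool_rot: [3.017, 0.641, 0.015]
ft_force: [-0.3, 0.4, 0.3]
grip_width: 1.001
1.35 p [ 0.258  -0.578   0.5811] F [-0.34  0.35  0.32] g 1.0
[[0.914, 0.406, 0.021], [0.406, -0.912, -0.054], [-0.003, 0.058, -0.998]]
[ 1.    0.38  0.21  0.66 -0.09  2.05 -0.  ]
```

View pics/c1.png

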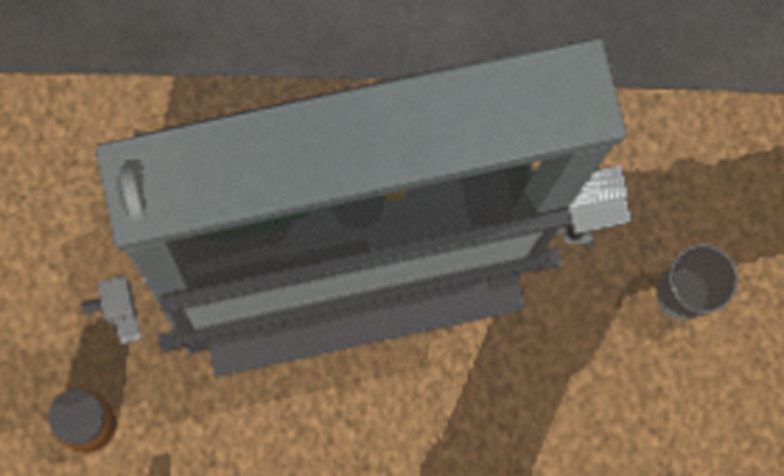

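View pics/c2.png

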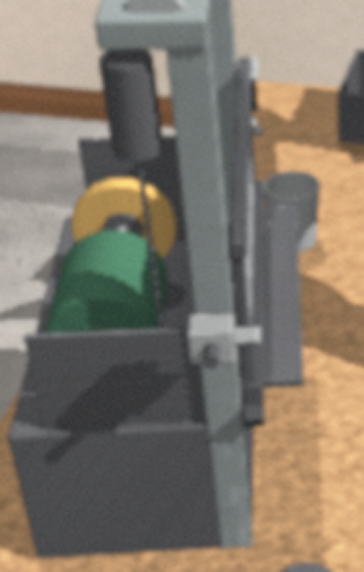

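Two useful findings:
- Past its reach (joint 6 at its limit) the arm settles with the tool tilted outward, and that tilt carries over to the next row. I can use this to lay the tool nearly level.
- The crops show the lip front edge running from about (236,194) to (347,169) in the top picture, and the pointer plate on the left post at about z 0.29.

Next I swing round to the bay's azimuth, staying high.

```bash
python3 -m jog '[[[0,0.97,-0.74,0,0],[0,0.97,-0.74,0,0],[0,0.97,-0.74,0,0],[0,0.97,-0.74,0,0],[0,0.97,-0.74,0,0],[0,0.97,-0.74,0,0],[0,0.97,-0.74,0,0],[0,0.97,-0.74,0,0],[0,0.97,-0.74,0,0],[0,0.97,-0.74,0,0]]]' 10
python3 - <<'E'
from h import *
st()
d=np.load('pics/top0.npy')
def pl(n,u,v,z): o,r=ray(n,u,v); return o+r*(z-o[2])/r[2]
L=pl('top',236.4,193.9,.178);Rr=pl('top',346.8,169.3,.178); print(L,Rr,np.linalg.norm(L-Rr),(L+Rr)/2)
y=(L-Rr)[:2];y/=np.linalg.norm(y);x=np.array([y[1],-y[0]]);print('yaw',np.degrees(np.arctan2(x[1],x[0])))
ds=np.load('pics/side0.npy')
for u,v in[(210,213),(222,210),(228,209),(228,213),(240,200)]: print(u,v,np.round(pt('side',u,v,ds[v,u]),3))
E
```

```text
time: 2.6
position: [0.4921, -0.1463, 0.5642]
tool_rot: [3.015, 0.648, 0.018]
ft_force: [0.5, 0.1, 0.1]
grip_width: 0.018
2.6 p [ 0.4921 -0.1463  0.5642] F [0.46 0.05 0.08] g 0.02
[[0.912, 0.41, 0.024], [0.411, -0.91, -0.054], [-0.001, 0.059, -0.998]]
[ 0.36  0.08 -0.18  1.06  0.07  1.97 -0.94]
[0.61983725 0.1056647  0.178     ] [ 0.69261058 -0.18474803  0.178     ] 0.29939189783794395 [ 0.65622391 -0.03954166  0.178     ]
yaw 14.06783282799246
210 213 [0.666 0.206 0.282]
222 210 [0.648 0.184 0.275]
228 209 [0.636 0.181 0.276]
228 213 [0.664 0.09  0.193]
240 200 [0.653 0.015 0.177]
```

```bash
python3 -m jog '[[[0,0.6,-1,0,0],[0,0.6,-1,0,0],[0,0.6,-1,0,0],[0,0.6,-1,0,0],[0,0.6,-1,0,0],[0,0.6,-1,0,0],[0,0,0,-1,1],[0,0,0,-1,1],[0,0,0,-1,0],[0,0,0,-1,0]]]' 10
python3 -c "
from h import *;st()"
python3 -m jog '[[[0,0,0,-1,0],[0,0,0,-1,0],[0,0.5,0,-1,0],[0,0.5,0,-1,0],[0,0.5,0,-1,0],[0,0.5,0,-1,0],[0,0.5,0,-1,0],[0,0.5,0,-1,0],[0,0.5,0,-1,0],[0,0.5,0,-1,0]]]' 10
python3 -c "
from h import *;st()"
```

```text
time: 3.85
position: [0.5235, 0.1283, 0.5997]
tool_rot: [3.044, 0.528, 0.07]
ft_force: [-0.5, 0.2, -0.2]
grip_width: 0.004
3.85 p [0.5235 0.1283 0.5997] F [-0.46  0.18 -0.19] g 0.0
[[0.941, 0.335, 0.053], [0.338, -0.94, -0.043], [0.036, 0.058, -0.998]]
[-0.79  0.18  0.62  0.9  -0.06  2.05 -1.44]
time: 5.1
position: [0.5487, 0.1615, 0.7586]
tool_rot: [3.003, 0.535, 0.609]
ft_force: [-0.5, 0.1, -0.4]
grip_width: 0.005
5.1 p [0.5487 0.1615 0.7586] F [-0.48  0.07 -0.37] g 0.01
[[0.864, 0.326, 0.383], [0.338, -0.94, 0.038], [0.373, 0.097, -0.923]]
[-0.72  0.23  0.57  0.5  -0.1   2.05 -1.47]
```

```bash
python3 -m jog '[[[0,0.8,0,-1,0],[0,0.8,0,-1,0],[0,0.8,0,-1,0],[0,0.8,0,-1,0],[0,0.8,0,-1,0],[0,0.8,0,-1,0],[0,0.8,0,-1,0],[0,0.8,0,-1,0],[0,0.8,0,-1,0],[0,0.8,0,-1,0]]]' 10
python3 -c "
from h import *;st()"
```

```text
time: 6.35
position: [0.5061, 0.1892, 0.9205]
tool_rot: [-2.862, -0.53, -1.174]
ft_force: [-0.6, -0.4, -0.2]
grip_width: -0.0
6.35 p [0.5061 0.1892 0.9205] F [-0.58 -0.39 -0.21] g -0.0
[[0.663, 0.309, 0.682], [0.307, -0.943, 0.129], [0.683, 0.124, -0.72]]
[-0.69  0.28  0.86  0.08 -0.43  2.05 -1.51]
```

```bash
python3 -m jog '[[[0,1,0,-0.6,0],[0,1,0,-0.6,0],[0,1,0,-0.6,0],[0,1,0,-0.6,0],[0,1,0,-0.6,0],[0,1,0,-0.6,0]]]' 10
python3 -c "
from h import *;st()"
```

```text
time: 7.1
position: [0.4653, 0.1954, 0.9654]
tool_rot: [-2.785, -0.52, -1.321]
ft_force: [-0.6, 0.1, -0.2]
grip_width: 0.006
7.1 p [0.4653 0.1954 0.9654] F [-0.57  0.14 -0.24] g 0.01
[[0.587, 0.303, 0.751], [0.29, -0.945, 0.154], [0.756, 0.127, -0.643]]
[-0.84  0.24  1.23  0.06 -0.66  2.03 -1.52]
```

```bash
python3 -m jog '[[[0,0.7,0,0.7,0],[0,0.7,0,0.7,0],[0,0.7,0,0.7,0],[0,0.7,0,0.7,0],[0,0.7,0,0.7,0],[0,0.7,0,0.7,0],[0,0.7,0,0.7,0],[0,0.7,0,0.7,0]]]' 10
python3 -c "
from h import *;st()"
```

```text
time: 8.1
position: [0.7278, 0.276, 0.8993]
tool_rot: [-2.703, -0.513, -1.459]
ft_force: [0.7, -0.3, -0.3]
grip_width: 0.007
8.1 p [0.7278 0.276  0.8993] F [ 0.74 -0.29 -0.25] g 0.01
[[0.507, 0.299, 0.808], [0.273, -0.945, 0.178], [0.818, 0.13, -0.561]]
[-0.55  0.5   1.13  0.06 -0.85  1.65 -1.53]
```

```bash
python3 -m jog '[[[0,1,0,0.3,0],[0,1,0,0.3,0],[0,1,0,0.3,0],[0,1,0,0.3,0],[0,1,0,0.3,0],[0,1,0,0.3,0],[0,1,0,0.4,0],[0,1,0,0.4,0],[0,1,0,0.4,0],[0,1,0,0.4,0]]]' 10
python3 -c "
from h import *;st()"
```

```text
time: 9.35
position: [0.8553, 0.3324, 0.9385]
tool_rot: [-2.43, -0.488, -1.82]
ft_force: [-0.1, -0.1, -0.9]
grip_width: 0.007
9.35 p [0.8553 0.3324 0.9385] F [-0.13 -0.09 -0.88] g 0.01
[[0.25, 0.29, 0.924], [0.211, -0.947, 0.241], [0.945, 0.135, -0.298]]
[-0.53  0.62  1.2   0.06 -0.94  1.24 -1.54]
```

```bash
python3 -m jog '[[[0,1,0,0.3,0.8],[0,1,0,0.3,0.8],[0,1,0,0.3,0],[0,1,0,0.3,0]]]' 10
python3 - <<'E'
from h import *
import itertools
from scipy.optimize import least_squares
s=st()
import json
D=[([1.163,.321,-.07,1.45,.023,1.371,-.057],[.2658,-.5925,.2214],[[0.912,0.409,-0.001],[0.409,-0.912,0.002],[0,-.002,-1]]),
([0.36,.08,-.18,1.06,.07,1.97,-.94],[.4921,-.1463,.5642],[[0.912,0.41,0.024],[0.411,-0.91,-0.054],[-0.001,0.059,-0.998]]),
([-.69,.28,.86,.08,-.43,2.05,-1.51],[.5061,.1892,.9205],[[0.663,0.309,0.682],[0.307,-0.943,0.129],[0.683,0.124,-0.72]]),
([-.53,.62,1.2,.06,-.94,1.24,-1.54],[.8553,.3324,.9385],[[0.25,0.29,0.924],[0.211,-0.947,0.241],[0.945,0.135,-0.298]]),
(list(s['joint_positions']),list(s['position']),R.from_rotvec(s['tool_rot']).as_matrix())]
def fk(q,p,sg):
    h,L1,L2,Lt,e1,e2,off=p; A=np.eye(3)
    ax='zyzyzyz'; x=np.array([0,0,h]);
    for i in range(7):
        A=A@R.from_euler(ax[i],q[i]*sg[i]+(off if i==6 else 0)).as_matrix()
        if i==2: x=x+A@[e1,0,L1]
        if i==4: x=x+A@[-e2,0,L2]
    return x+A@[0,0,Lt],A
best=[]
for a in itertools.product([1,-1],repeat=4):
    sg=[a[0],1,a[1],1,a[2],1,a[3]]
    def f(p):
        r=[]
        for q,x,A in D:
            X,B=fk(q,p,sg); r+=list(X-x)+list(.3*(B-np.array(A)).ravel())
        return r
    for o in (0,1.57,3.14,-1.57):
        l=least_squares(f,[.19,.46,.515,.3,0,0,o]); best.append((l.cost,a,l.x,np.abs(l.fun).max()))
best.sort(key=lambda t:t[0])
for b in best[:3]: print(b[0],b[1],np.round(b[2],4),b[3])
E
```

```text
time: 9.85
position: [0.8698, 0.3311, 0.9786]
tool_rot: [-2.276, -0.306, -1.885]
ft_force: [0.1, 0.3, -1.1]
grip_width: 0.005
9.85 p [0.8698 0.3311 0.9786] F [ 0.14  0.25 -1.14] g 0.01
[[0.179, 0.264, 0.948], [0.049, -0.964, 0.26], [0.983, 0.0, -0.186]]
[-0.51  0.62  1.2   0.06 -0.96  1.12 -1.67]
0.0009205951276900215 (-1, -1, -1, -1) [0.295  0.4361 0.5032 0.3838 0.0166 0.0073 1.5705] 0.025857787977693836
0.0009205951276900219 (-1, -1, -1, -1) [0.295  0.4361 0.5032 0.3838 0.0166 0.0073 1.5705] 0.025857787962511328
0.0009205951276900229 (-1, -1, -1, -1) [0.295  0.4361 0.5032 0.3838 0.0166 0.0073 1.5705] 0.0258577879549967
```

```bash
cat > k.py <<'E'
from h import *
from scipy.optimize import least_squares
P=[.295,.4361,.5032,.3838,.0166,.0073,1.5705]; S=[-1,1,-1,1,-1,1,-1]
lo=np.array([-2.86,-.3,-1.38,.06,-1.56,.09,-2.69]);hi=np.array([2.86,2.09,1.24,2.45,4.7,2.05,2.69])
def fk(q,full=False):
    h,L1,L2,Lt,e1,e2,off=P; A=np.eye(3); x=np.array([0,0,h]); J=[x]
    for i in range(7):
        A=A@R.from_euler('zyzyzyz'[i],q[i]*S[i]+(off if i==6 else 0)).as_matrix()
        if i==2: x=x+A@[e1,0,L1]; J.append(x)
        if i==4: x=x+A@[-e2,0,L2]; J.append(x)
    x=x+A@[0,0,Lt]; return (x,A,J) if full else (x,A)
def ik(q0,x,A,reg=.01):
    f=lambda q:np.r_[(fk(q)[0]-x)*3,(R.from_matrix(fk(q)[1].T@A)).as_rotvec(),reg*(q-q0)]
    l=least_squares(f,np.clip(q0,lo+1e-4,hi-1e-4),bounds=(lo,hi)); q=l.x; X,B=fk(q)
    return q,np.linalg.norm(X-x),np.degrees(np.linalg.norm(R.from_matrix(B.T@A).as_rotvec()))
def sim(q,way,A,step=.03,v=True):
    x=fk(q)[0]
    for w in way:
        w=np.array(w);n=max(1,int(np.linalg.norm(w-x)/step)); x0=x
        for i in range(n):
            x=x0+(w-x0)*(i+1)/n; q,e,a=ik(q,x,A)
        if v: print(w,np.round(q,2),'err',round(e,3),round(a,1),'elbow/wrist',np.round(fk(q,True)[2][1:],2).tolist())
    return q
E
python3 - <<'E'
from k import *
s=get_state();q=np.array(s['joint_positions']);A=R.from_rotvec(s['tool_rot']).as_matrix()
print(fk(q)[0]-s['position'])
rng=np.random.default_rng(0)
T=np.array([.68,-.034,.14]);seen=[]
for i in range(40):
    r,e,a=ik(rng.uniform(lo,hi),T,A,1e-4)
    if e<.003 and a<1 and len(seen)<6: seen.append(r);print('sol',np.round(r,2),np.round(fk(r,True)[2][1:],2).tolist())
x=fk(q)[0]
print('A');sim(q,[(.7,.2,.85),(.62,.15,.75),(.55,.0,.6),(.5,-.1,.45),(.5,-.1,.3),(.5,-.09,.14),(.68,-.034,.14)],A)
print('B');sim(q,[(.7,.1,.85),(.7,-.4,.75),(.6,-.5,.5),(.5,-.5,.3),(.5,-.4,.14),(.5,-.09,.14),(.68,-.034,.14)],A)
E
```

```text
[-0.0035825   0.00145672  0.00401986]
sol [-0.89  1.21  1.24  2.41  3.39  1.61  0.5 ] [[0.27, 0.31, 0.45], [0.32, -0.13, 0.21]]
sol [-0.71  0.84  1.07  2.41  3.6   1.49  0.82] [[0.26, 0.2, 0.58], [0.32, -0.13, 0.21]]
sol [ 1.92  2.09 -1.38  2.41  2.51  0.49 -2.02] [[-0.11, -0.36, 0.08], [0.32, -0.13, 0.21]]
sol [ 1.3   0.63 -0.89  2.41  3.93  0.84  1.71] [[0.08, -0.25, 0.64], [0.32, -0.13, 0.21]]
sol [0.31 0.4  0.07 2.41 3.86 1.15 1.33] [[0.18, -0.06, 0.69], [0.32, -0.13, 0.21]]
sol [-0.89  1.21  1.24  2.41  3.39  1.61  0.5 ] [[0.27, 0.31, 0.45], [0.32, -0.13, 0.21]]
A
[0.7  0.2  0.85] [-0.62 -0.3   0.23  1.46  0.26  0.6  -1.75] err 0.0 0.1 elbow/wrist [[-0.09, -0.07, 0.72], [0.34, 0.1, 0.92]]
[0.62 0.15 0.75] [-0.15 -0.3  -0.    1.48 -0.2   0.77 -1.39] err 0.074 10.4 elbow/wrist [[-0.11, -0.02, 0.72], [0.34, 0.05, 0.92]]
[0.55 0.   0.6 ] [ 0.71 -0.3  -0.02  1.99 -1.43  1.24  0.02] err 0.085 16.0 elbow/wrist [[-0.09, 0.07, 0.72], [0.29, -0.25, 0.66]]
[ 0.5  -0.1   0.45] [ 1.03 -0.3  -0.02  2.37 -1.55  1.38  0.47] err 0.044 8.5 elbow/wrist [[-0.06, 0.1, 0.72], [0.17, -0.28, 0.47]]
[ 0
[... 605 characters left out ...]
w/wrist [[0.1, -0.07, 0.71], [0.34, -0.5, 0.82]]
[ 0.6 -0.5  0.5] [ 0.81  0.37  0.47  1.5  -1.56  1.52  0.25] err 0.0 0.0 elbow/wrist [[0.11, -0.13, 0.7], [0.24, -0.6, 0.57]]
[ 0.5 -0.5  0.3] [ 0.96  0.52  0.45  1.75 -1.56  1.64  0.66] err 0.0 0.0 elbow/wrist [[0.12, -0.19, 0.67], [0.14, -0.6, 0.37]]
[ 0.5  -0.4   0.14] [ 1.11  0.62  0.2   2.   -1.56  1.49  1.03] err 0.0 0.0 elbow/wrist [[0.12, -0.24, 0.64], [0.14, -0.5, 0.21]]
[ 0.5  -0.09  0.14] [ 1.58  0.56 -0.57  2.45 -1.56  1.13  1.35] err 0.041 8.0 elbow/wrist [[0.01, -0.25, 0.66], [0.17, -0.27, 0.18]]
[ 0.68  -0.034  0.14 ] [ 1.87  1.47 -1.32  2.3  -1.56  0.09  1.63] err 0.026 9.1 elbow/wrist [[-0.11, -0.42, 0.33], [0.33, -0.22, 0.2]]
```

```bash
python3 - <<'E'
from k import *
s=get_state();q=np.array(s['joint_positions']);A=R.from_rotvec(s['tool_rot']).as_matrix()
for nm,w in dict(C=[(.75,.45,.85),(.65,.55,.7),(.55,.5,.5),(.52,.3,.4),(.53,.1,.32),(.56,-.05,.3),(.56,-.06,.14),(.68,-.034,.14),(.68,-.034,.26)],
 D=[(.75,.45,.85),(.65,.65,.6),(.5,.6,.4),(.52,.3,.3),(.55,.1,.3),(.56,-.06,.14),(.68,-.034,.14),(.68,-.034,.26)]).items():
    print(nm); sim(q,w,A)
E
```

```text
C
[0.75 0.45 0.85] [-1.72  0.21  1.24  1.1   0.29  0.66 -2.04] err 0.0 0.0 elbow/wrist [[0.0, 0.1, 0.72], [0.39, 0.35, 0.92]]
[0.65 0.55 0.7 ] [-2.11  0.13  1.24  1.42  0.97  0.7  -2.69] err 0.005 1.5 elbow/wrist [[-0.02, 0.06, 0.73], [0.29, 0.45, 0.78]]
[0.55 0.5  0.5 ] [-2.27  0.03  1.24  1.64  1.01  0.85 -2.69] err 0.061 16.9 elbow/wrist [[0.0, 0.02, 0.73], [0.25, 0.46, 0.69]]
[0.52 0.3  0.4 ] [-0.51 -0.3  -0.21  2.14  0.97  0.46 -2.69] err 0.092 17.3 elbow/wrist [[-0.1, -0.05, 0.72], [0.27, 0.26, 0.58]]
[0.53 0.1  0.32] [-0.32 -0.3   0.07  2.35  1.15  0.09 -2.69] err 0.132 19.6 elbow/wrist [[-0.11, -0.04, 0.72], [0.32, 0.09, 0.49]]
[ 0.56 -0.05  0.3 ] [-0.35 -0.3   0.34  2.35  1.3   0.09 -2.69] err 0.116 24.8 elbow/wrist [[-0.11, -0.04, 0.72], [0.34, -0.0, 0.48]]
[ 0.56 -0.06  0.14] [-0.69 -0.3   0.75  2.45  1.44  0.09 -2.69] err 0.077 30.8 elbow/wrist [[-0.08, -0.08, 0.72], [0.32, -0.03, 0.42]]
[ 0.68  -0.034  0.14 ] [-1.21 -0.3   1.24  2.3   1.5   0.09 -2.69] err 0.066 27.5 elbow/wrist [[-0.03, -0.12, 0.71], [0.38, -0.04, 0.43]]
[ 0.68  -0.034  0.26 ] [-0.87 -0.3   0.86  2.27  
[... 437 characters left out ...]
17, 0.68], [0.2, 0.56, 0.6]]
[0.52 0.3  0.3 ] [-0.24 -0.3  -0.3   2.33  0.96  0.09 -2.69] err 0.078 19.7 elbow/wrist [[-0.11, -0.02, 0.72], [0.29, 0.19, 0.49]]
[0.55 0.1  0.3 ] [-0.34 -0.3   0.1   2.36  1.16  0.09 -2.69] err 0.107 20.2 elbow/wrist [[-0.11, -0.04, 0.72], [0.32, 0.08, 0.48]]
[ 0.56 -0.06  0.14] [-0.69 -0.3   0.75  2.45  1.44  0.09 -2.69] err 0.077 30.8 elbow/wrist [[-0.08, -0.08, 0.72], [0.32, -0.03, 0.42]]
[ 0.68  -0.034  0.14 ] [-1.21 -0.3   1.24  2.3   1.5   0.09 -2.69] err 0.066 27.5 elbow/wrist [[-0.03, -0.12, 0.71], [0.38, -0.04, 0.43]]
[ 0.68  -0.034  0.26 ] [-0.87 -0.3   0.86  2.27  1.42  0.09 -2.69] err 0.049 22.2 elbow/wrist [[-0.07, -0.1, 0.71], [0.37, -0.02, 0.48]]
```

```bash
python3 - <<'E'
from k import *
s=get_state();q0=np.array(s['joint_positions']);A0=R.from_rotvec(s['tool_rot']).as_matrix();x=fk(q0)[0]
q=q0
for k in range(1,19):
    A=A0@R.from_euler('z',-10*k,degrees=True).as_matrix(); q,e,a=ik(q,x,A)
print(np.round(q,2),e,a)
W=dict(A=[(.7,.2,.85),(.62,.15,.75),(.55,.0,.6),(.5,-.1,.45),(.5,-.1,.3),(.56,-.06,.14),(.68,-.034,.14),(.68,-.034,.26)],
C=[(.75,.45,.85),(.65,.55,.7),(.55,.5,.5),(.52,.3,.4),(.53,.1,.32),(.56,-.05,.3),(.56,-.06,.14),(.68,-.034,.14),(.68,-.034,.26)],
E=[(.75,.4,.85),(.7,.42,.7),(.6,.42,.5),(.56,.42,.35),(.56,.3,.32),(.55,.1,.3),(.56,-.06,.25),(.56,-.06,.14),(.68,-.034,.14),(.68,-.034,.26)])
for nm,w in W.items(): print(nm); sim(q,w,A)
E
```

```text
[-0.51  0.62  1.19  0.06 -0.95  1.12  1.47] 2.964876350539979e-06 0.0013993507532026907
A
[0.7  0.2  0.85] [-0.62 -0.3   0.23  1.46  0.26  0.6   1.4 ] err 0.0 0.1 elbow/wrist [[-0.09, -0.07, 0.72], [0.34, 0.1, 0.92]]
[0.62 0.15 0.75] [-0.15 -0.3  -0.    1.48 -0.2   0.77  1.75] err 0.074 10.4 elbow/wrist [[-0.11, -0.02, 0.72], [0.34, 0.05, 0.92]]
[0.55 0.   0.6 ] [ 0.47 -0.3   0.08  1.77 -1.07  1.15  2.69] err 0.095 18.3 elbow/wrist [[-0.1, 0.05, 0.72], [0.32, -0.22, 0.77]]
[ 0.5  -0.1   0.45] [ 0.38 -0.3   0.3   1.94 -0.94  1.13  2.69] err 0.098 24.9 elbow/wrist [[-0.11, 0.04, 0.72], [0.28, -0.28, 0.68]]
[ 0.5 -0.1  0.3] [ 0.1  -0.3   0.4   2.18 -0.84  0.74  2.69] err 0.105 29.2 elbow/wrist [[-0.11, 0.01, 0.72], [0.31, -0.21, 0.56]]
[ 0.56 -0.06  0.14] [-0.54 -0.3   0.69  2.45 -0.79  0.09  2.69] err 0.069 29.2 elbow/wrist [[-0.09, -0.07, 0.72], [0.31, -0.07, 0.42]]
[ 0.68  -0.034  0.14 ] [-1.13 -0.3   1.24  2.29 -0.72  0.09  2.69] err 0.067 26.0 elbow/wrist [[-0.04, -0.12, 0.71], [0.38, -0.08, 0.43]]
[ 0.68  -0.034  0.26 ] [-0.76 -0.3   0.83  2.27 -0.81  0.09  2.69] err 0.044 20.1 el
[... 1817 characters left out ...]
0.01, -0.12, 0.72], [0.21, 0.23, 0.42]]
[0.55 0.1  0.3 ] [ 0.26 -0.3  -0.04  2.45  4.45  0.65 -2.64] err 0.083 12.1 elbow/wrist [[-0.11, 0.03, 0.72], [0.3, -0.07, 0.44]]
[ 0.56 -0.06  0.25] [ 1.85  0.02 -1.11  2.45  4.52  1.11 -2.28] err 0.041 7.4 elbow/wrist [[0.01, -0.02, 0.73], [0.24, -0.23, 0.34]]
[ 0.56 -0.06  0.14] [-0.56  1.28  1.18  2.45  3.52  2.05 -2.51] err 0.035 6.0 elbow/wrist [[0.36, 0.21, 0.42], [0.23, -0.22, 0.19]]
[ 0.68  -0.034  0.14 ] [-0.89  1.21  1.24  2.41  3.39  1.61 -2.64] err 0.0 0.0 elbow/wrist [[0.27, 0.31, 0.45], [0.32, -0.13, 0.21]]
[ 0.68  -0.034  0.26 ] [-0.84  0.14  1.24  2.43  4.    0.98 -2.16] err 0.0 0.0 elbow/wrist [[0.06, 0.04, 0.73], [0.32, -0.13, 0.33]]
```

```bash
python3 - <<'E'
from k import *
A0=R.from_rotvec(get_state()['tool_rot']).as_matrix()
lip=np.array([.656,-.04,0]);bx=np.array([.970,.243,0]);by=np.array([-.243,.970,0])
def att(psi,sl,roll):
    ps,s=np.radians([psi,sl]); z=np.array([np.cos(ps)*np.cos(s),np.sin(ps)*np.cos(s),-np.sin(s)])
    y=np.array([np.sin(ps),-np.cos(ps),0]); x=np.cross(y,z); return np.c_[x,y,z]@R.from_euler('z',roll,degrees=True).as_matrix()
qB=np.array([.81,.37,.47,1.5,-1.56,1.52,.25])
for off in(0,-.05):
 for sl in(10,20,30):
  for psi in(14,25,35,45):
   for roll in (0,90,-90):
    A=att(psi,sl,roll); T=lip+bx*.022+by*off; T[2]=.14
    z=A[:,2]*[1,1,0]; z/=np.linalg.norm(z)
    q,e,a=ik(qB,np.array([.6,-.5,.5]),A); E=[(e,a)];Q=[q]
    xs=[np.array([.6,-.5,.5]),np.r_[(T-.12*z)[:2]-[0,.2],.25],T-.12*z,T,T+[0,0,.13]]
    for w0,w in zip(xs,xs[1:]):
        for t in np.linspace(.1,1,8):
            q,e,a=ik(q,w0+(w-w0)*t,A); E.append((e,a));Q.append(q)
    E=np.array(E); 
    if E[:,0].max()<.012: print(off,sl,psi,roll,'err',np.round(E.max(0),3),'ins',np.round(Q[24],2),'maxdq',round(np.abs(np.diff(Q,axis=0)).max(),2),'elb',np.round(fk(Q[24],True)[2][1],2))
E
```

```text
0 10 25 0 err [0.011 3.436] ins [ 1.83  1.45 -1.33  2.3  -1.56  0.09  1.63] maxdq 0.21 elb [-0.1  -0.42  0.34]
0 10 25 90 err [0.011 3.436] ins [ 1.83  1.45 -1.33  2.3  -1.56  0.09  0.06] maxdq 0.21 elb [-0.1  -0.42  0.34]
0 10 25 -90 err [0.011 3.436] ins [ 1.84  1.46 -1.33  2.29 -1.05  0.09  2.69] maxdq 0.58 elb [-0.1  -0.42  0.34]
0 10 35 0 err [0.    0.008] ins [ 1.37  0.73 -0.82  2.18 -1.56  0.84  1.2 ] maxdq 0.16 elb [ 0.07 -0.29  0.61]
0 10 35 90 err [0.    0.016] ins [ 1.37  0.73 -0.82  2.18 -1.56  0.84 -0.37] maxdq 0.16 elb [ 0.07 -0.29  0.61]
0 10 35 -90 err [0.    0.103] ins [ 1.64  1.03 -1.13  2.18 -1.27  0.53  2.69] maxdq 0.76 elb [-0.01 -0.38  0.51]
0 10 45 0 err [0.    0.016] ins [ 0.79  0.61 -0.18  2.02 -1.56  1.26  1.05] maxdq 0.14 elb [ 0.19 -0.19  0.64]
0 10 45 90 err [0.    0.026] ins [ 0.79  0.61 -0.18  2.02 -1.56  1.26 -0.52] maxdq 0.14 elb [ 0.19 -0.19  0.64]
0 10 45 -90 err [0.    0.011] ins [ 0.79  0.61 -0.18  2.02 -1.56  1.26  2.62] maxdq 0.14 elb [ 0.19 -0.19  0.64]
0 20 25 0 err [0.009 2.282] ins [ 1.76  1.07 -1.38  2.3  -1.56  0.11  1.28] maxdq 0.51 elb [
[... 4345 characters left out ...]
 0.71]
-0.05 30 35 0 err [0.    0.012] ins [ 0.3   0.35  0.29  2.07 -1.52  1.01  0.69] maxdq 0.13 elb [ 0.15 -0.05  0.7 ]
-0.05 30 35 90 err [0.    0.021] ins [ 0.26  0.35  0.34  2.07 -1.53  1.03 -0.88] maxdq 0.13 elb [ 0.16 -0.05  0.7 ]
-0.05 30 35 -90 err [0.    0.009] ins [ 0.36  0.34  0.22  2.07 -1.5   0.99  2.26] maxdq 0.13 elb [ 0.15 -0.06  0.7 ]
-0.05 30 45 0 err [0.    0.026] ins [ 0.28  0.46  0.36  1.92 -1.41  1.2   0.69] maxdq 0.16 elb [ 0.2  -0.06  0.68]
-0.05 30 45 90 err [0.   0.04] ins [ 0.26  0.46  0.38  1.92 -1.42  1.21 -0.88] maxdq 0.16 elb [ 0.2  -0.06  0.68]
-0.05 30 45 -90 err [0.    0.015] ins [ 0.3   0.45  0.34  1.92 -1.4   1.19  2.26] maxdq 0.16 elb [ 0.19 -0.07  0.68]
```

```bash
python3 -m jog '[[[0,-0.2,-1,0,0],[0,-0.2,-1,0,0],[0,-0.2,-1,0,0],[0,-0.2,-1,0,0],[0,-0.2,-1,0,0],[0,-0.2,-1,0,0],[0,-0.2,-1,0,0],[0,-0.2,-1,0,0],[0,-0.2,-1,0,0],[0,-0.2,-1,0,0]]]' 10
python3 -c "
from h import *;st()"
```

```text
time: 11.1
position: [0.7326, 0.694, 0.8734]
tool_rot: [-2.236, -0.315, -1.907]
ft_force: [-0.2, 0.8, -0.8]
grip_width: 0.004
11.1 p [0.7326 0.694  0.8734] F [-0.19  0.85 -0.79] g 0.0
[[0.152, 0.279, 0.948], [0.041, -0.96, 0.276], [0.988, -0.003, -0.157]]
[-1.06  0.8   1.24  0.06 -0.39  1.11 -2.13]
```

```bash
python3 -m jog '[[[0,0,-1,0.8,0],[0,0,-1,0.8,0],[0,0,-1,0.8,0],[0,0,-1,0.8,0],[0,0,-1,0.8,0],[0,0,-1,0.8,0],[0,0,-1,0.8,0],[0,0,-1,0.8,0]]]' 10
python3 -c "
from h import *;st()"
```

```text
time: 12.1
position: [0.7611, 0.9007, 0.7114]
tool_rot: [-2.002, -0.406, -1.978]
ft_force: [0.1, -0.5, 0.2]
grip_width: 0.005
12.1 p [0.7611 0.9007 0.7114] F [ 0.07 -0.51  0.23] g 0.01
[[0.014, 0.401, 0.916], [-0.008, -0.916, 0.401], [1.0, -0.013, -0.009]]
[-1.11  1.08  1.24  0.06 -0.2   0.78 -2.44]
```

```bash
python3 -m jog '[[[0,-1,-1,0.4,0],[0,-1,-1,0.4,0],[0,-1,-1,0.4,0],[0,-1,-1,0.4,0],[0,-1,-1,0.4,0],[0,-1,-1,0.6,0],[0,-0.8,-1,0.6,0],[0,-0.8,-1,0.6,0]]]' 10
python3 -c "
from h import *;st()"
```

```text
time: 13.1
position: [0.6884, 1.0856, 0.3934]
tool_rot: [-1.99, -0.645, -1.86]
ft_force: [0.6, 0.8, 0.3]
grip_width: 0.004
13.1 p [0.6884 1.0856 0.3934] F [0.62 0.78 0.3 ] g 0.0
[[0.04, 0.541, 0.84], [0.095, -0.839, 0.536], [0.995, 0.059, -0.085]]
[-1.22  1.39  1.24  0.06 -0.03  0.64 -2.69]
```

```bash
python3 - <<'E'
from k import *
s=get_state();q=np.array(s['joint_positions']);A=R.from_rotvec(s['tool_rot']).as_matrix();print(fk(q)[0]-s['position'])
T=np.array([.677,-.035,.14]);z=np.array([.843,.537,0])
w=[(.65,.9,.6),(.7,.6,.8),(.7,.2,.85),(.72,-.15,.8),(.7,-.4,.6),(.6,-.4,.35),T-.12*z+[0,-.1,.0],T-.1*z,T,T+[0,0,.13]]
sim(q,w,A)
E
```

```text
[-0.01064836 -0.02391127  0.02411989]
[0.65 0.9  0.6 ] [-1.68  0.87  1.19  0.99  0.04  0.29 -2.35] err 0.0 0.0 elbow/wrist [[-0.02, 0.34, 0.57], [0.33, 0.69, 0.63]]
[0.7 0.6 0.8] [-1.78  0.17  1.14  1.29  0.21  0.31 -1.88] err 0.0 0.0 elbow/wrist [[-0.0, 0.08, 0.72], [0.38, 0.39, 0.83]]
[0.7  0.2  0.85] [-0.56 -0.3   0.4   1.52 -0.72  0.59 -0.73] err 0.0 0.0 elbow/wrist [[-0.09, -0.07, 0.72], [0.38, -0.01, 0.88]]
[ 0.72 -0.15  0.8 ] [-0.3   0.12  1.13  1.31 -1.56  1.39 -0.17] err 0.0 0.0 elbow/wrist [[0.06, 0.0, 0.73], [0.4, -0.36, 0.83]]
[ 0.7 -0.4  0.6] [ 0.89  0.48  0.17  1.19 -1.56  1.61  0.15] err 0.0 0.0 elbow/wrist [[0.13, -0.17, 0.68], [0.38, -0.61, 0.63]]
[ 0.6  -0.4   0.35] [ 0.97  0.57  0.21  1.59 -1.51  1.7   0.65] err 0.0 0.0 elbow/wrist [[0.14, -0.21, 0.65], [0.28, -0.61, 0.38]]
[ 0.57584 -0.19944  0.14   ] [ 0.95  0.65  0.05  2.08 -1.56  1.51  1.22] err 0.0 0.0 elbow/wrist [[0.16, -0.23, 0.63], [0.25, -0.41, 0.17]]
[ 0.5927 -0.0887  0.14  ] [ 1.32  0.64 -0.5   2.27 -1.56  1.18  1.34] err 0.0 0.0 elbow/wrist [[0.08, -0.26, 0.64], [0.27, -0.29, 0.17]]
[ 0.677 -0.035  0.14 ] [ 1.5   0.93 -0.93  2.2  -1.56  0.77  1.42] err 0.0 0.0 elbow/wrist [[0.04, -0.35, 0.55], [0.35, -0.24, 0.17]]
[ 0.677 -0.035  0.27 ] [ 1.7   0.65 -1.21  2.24 -1.56  0.77  1.1 ] err 0.0 0.0 elbow/wrist [[-0.02, -0.27, 0.64], [0.35, -0.24, 0.3]]
```

```bash
python3 -m jog '[[[0,0.95,0.75,-0.76,0],[0,0.95,0.75,-0.76,0],[0,0.95,0.75,-0.76,0],[0,0.95,0.75,-0.76,0],[0,0.95,0.75,-0.76,0],[0,0.54,0.91,-0.43,0],[0,0.54,0.91,-0.43,0],[0,0.54,0.91,-0.43,0],[0,0.54,0.91,-0.43,0],[0,0.54,0.91,-0.43,0]]]' 10
python3 -c "
from h import *;st()"
```

```text
time: 14.35
position: [0.6828, 0.7258, 0.7204]
tool_rot: [-1.985, -0.643, -1.867]
ft_force: [-0.6, 0.2, 0.8]
grip_width: 0.003
14.35 p [0.6828 0.7258 0.7204] F [-0.59  0.15  0.79] g 0.0
[[0.034, 0.54, 0.841], [0.093, -0.84, 0.535], [0.995, 0.06, -0.079]]
[-1.74  0.46  1.14  1.2   0.14  0.27 -2.06]
```

```bash
python3 -m jog '[[[0,0.3,0.96,-0.58,0],[0,0.3,0.96,-0.58,0],[0,0.3,0.96,-0.58,0],[0,0.2,0.96,-0.58,0],[0,0.2,0.96,-0.58,0],[0,0.2,0.96,-0.58,0],[0,0.1,0.96,-0.58,0],[0,0.1,0.96,-0.58,0],[0,0.1,0.96,-0.58,0],[0,0,0.96,-0.58,0]]]' 10
python3 -c "
from h import *;st()"
python3 -m jog '[[[0,0,0.96,-0.55,0],[0,0,0.96,-0.55,0],[0,0,0.96,-0.55,0],[0,0,0.96,-0.55,0],[0,0,0.96,-0.55,0],[0,0,0.96,-0.55,0]]]' 10
python3 -c "
from h import *;st()"
```

```text
time: 15.6
position: [0.6966, 0.3016, 0.8297]
tool_rot: [-1.989, -0.644, -1.864]
ft_force: [0.5, -0.1, 0.0]
grip_width: 0.0
15.6 p [0.6966 0.3016 0.8297] F [ 0.46 -0.14  0.04] g 0.0
[[0.037, 0.539, 0.841], [0.095, -0.84, 0.534], [0.995, 0.06, -0.082]]
[-1.19 -0.3   0.62  1.48  0.11  0.41 -1.44]
time: 16.35
position: [0.7097, 0.0408, 0.8534]
tool_rot: [-1.992, -0.644, -1.863]
ft_force: [-0.1, 0.0, 0.8]
grip_width: 0.004
16.35 p [0.7097 0.0408 0.8534] F [-0.12  0.04  0.84] g 0.0
[[0.039, 0.539, 0.842], [0.096, -0.84, 0.533], [0.995, 0.06, -0.085]]
[-0.82 -0.28  0.84  1.38 -0.8   0.79 -0.59]
```

```bash
python3 -m jog '[[[0,-0.6,0.9,-0.54,0],[0,-0.6,0.9,-0.54,0],[0,-0.6,0.9,-0.54,0],[0,-0.6,0.9,-0.54,0],[0,-0.6,0.9,-0.54,0],[0,-0.6,0.9,-0.54,0],[0,-0.6,0.9,-0.54,0],[0,-0.6,0.9,-0.54,0],[0,-0.6,0.9,-0.54,0],[0,-0.6,0.9,-0.54,0]]]' 10
python3 -c "
from h import *;st()"
python3 -m jog '[[[0,-0.95,-0.24,-0.2,0],[0,-0.95,-0.24,-0.2,0],[0,-0.95,-0.24,-0.2,0],[0,-0.95,-0.24,-0.2,0],[0,-0.95,-0.24,-0.2,0],[0,-0.95,-0.24,-0.2,0],[0,-0.95,-0.24,-0.2,0],[0,-0.95,-0.24,-0.2,0]]]' 10
python3 -c "
from h import *;st()"
```

```text
time: 17.6
position: [0.7162, -0.3042, 0.6917]
tool_rot: [-2.014, -0.664, -1.84]
ft_force: [1.1, 1.4, 0.4]
grip_width: 0.006
17.6 p [ 0.7162 -0.3042  0.6917] F [1.05 1.43 0.45] g 0.01
[[0.056, 0.544, 0.837], [0.115, -0.836, 0.536], [0.992, 0.066, -0.11]]
[ 0.63  0.29  0.3   1.22 -1.54  1.48 -0.01]
time: 18.6
position: [0.603, -0.3088, 0.3906]
tool_rot: [-2.018, -0.662, -1.839]
ft_force: [-0.1, -1.6, -0.2]
grip_width: 0.009
18.6 p [ 0.603  -0.3088  0.3906] F [-0.15 -1.6  -0.21] g 0.01
[[0.058, 0.543, 0.838], [0.116, -0.837, 0.534], [0.992, 0.066, -0.112]]
[ 0.75  0.32  0.3   1.8  -1.54  1.58  0.61]
```

```bash
python3 -m jog '[[[0,-0.74,-0.53,0.18,0],[0,-0.74,-0.53,0.18,0],[0,-0.74,-0.53,0.18,0],[0,-0.74,-0.53,0.18,0],[0,-0.74,-0.53,0.18,0],[0,-0.74,-0.53,0.18,0.75],[0,0,0,0,0]]]' 10
python3 - <<'E'
from k import *
s=st();q=np.array(s['joint_positions']);A=R.from_rotvec(s['tool_rot']).as_matrix();print(fk(q)[0]-s['position'])
im,d=grab('side','side1'); im2,d2=grab('top','top1')
a=cv2.resize(im[60:300,130:420],(580,480)); cv2.imwrite('pics/c3.png',a[:,:,::-1])
E
```

```text
time: 19.48
position: [0.5594, -0.1982, 0.2007]
tool_rot: [-2.013, -0.585, -1.798]
ft_force: [-0.4, -0.7, 1.3]
grip_width: 0.009
19.48 p [ 0.5594 -0.1982  0.2007] F [-0.39 -0.72  1.26] g 0.01
[[0.096, 0.539, 0.837], [0.057, -0.842, 0.536], [0.994, -0.004, -0.112]]
[ 0.96  0.43 -0.01  2.15 -1.55  1.44  1.  ]
[0.02663695 0.02137812 0.01676069]
```

View pics/c3.png

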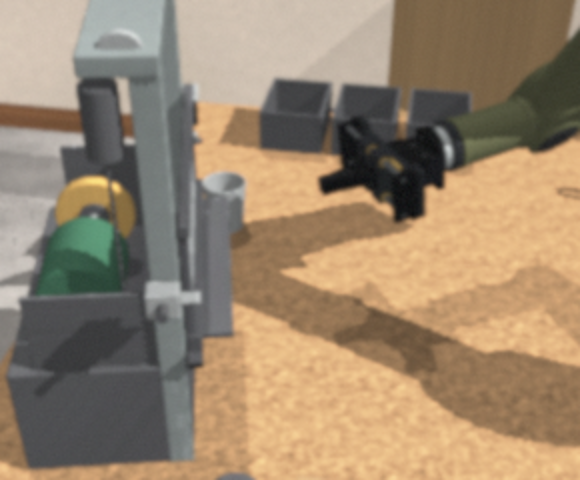

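Tool is now nearly level (6° slope, fingers pointing into the bay). Crop (325,183) shows the shut fingertips, right of and in front of the lip, which ends at about (220,335). Now I go under the lip.

```bash
python3 -m jog '[[[0,-0.4,-0.53,0.58,0],[0,-0.4,-0.53,0.58,0],[0,-0.4,-0.53,0.58,0],[0,0,0,0,0],[0,0,0,0,0]]]' 10
python3 -c "
from h import *
s=st();A=R.from_rotvec(s['tool_rot']).as_matrix();print('units to T',A.T@(np.array([.6725,-.036,.145])-s['position'])/.04)"
```

```text
time: 20.2
position: [0.5807, -0.1145, 0.1478]
tool_rot: [-2.016, -0.589, -1.805]
ft_force: [-0.4, -0.9, -0.4]
grip_width: 0.006
20.2 p [ 0.5807 -0.1145  0.1478] F [-0.39 -0.9  -0.36] g 0.01
[[0.092, 0.536, 0.839], [0.062, -0.844, 0.533], [0.994, 0.003, -0.111]]
[ 1.38  0.58 -0.62  2.25 -1.55  1.11  1.19]
units to T [ 0.26356443 -0.42586009  2.97897126]
```

```bash
python3 -m jog '[[[0,0.04,-0.07,0.5,0],[0,0.04,-0.07,0.5,0],[0,0.04,-0.07,0.5,0],[0,0.04,-0.07,0.5,0],[0,0.04,-0.07,0.5,0],[0,0.04,-0.07,0.5,0],[0,0,0,0,0],[0,0,0,0,0]]]' 10
python3 - <<'E'
from h import *
st()
im,d=grab('side','side2'); im2,d2=grab('top','top2')
a=np.hstack([cv2.resize(im[130:260,190:330],(420,390)),cv2.resize(im2[130:260,215:345],(390,390))]); cv2.imwrite('pics/c4.png',a[:,:,::-1])
E
```

```text
time: 21.2
position: [0.6724, -0.0338, 0.1421]
tool_rot: [-2.016, -0.589, -1.8]
ft_force: [0.1, -0.6, 0.4]
grip_width: 0.006
21.2 p [ 0.6724 -0.0338  0.1421] F [ 0.09 -0.63  0.42] g 0.01
[[0.095, 0.538, 0.838], [0.061, -0.843, 0.534], [0.994, 0.001, -0.113]]
[ 1.57  1.05 -1.17  2.19 -1.55  0.5   1.35]
```

View pics/c4.png

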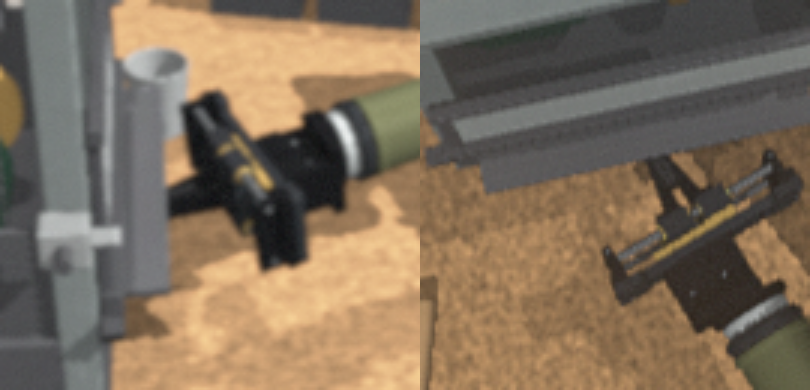

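Side view (left) and top view (right) both show the fingers under the lip near its middle, with the gripper body clear in front. Lifting gently.

```bash
python3 -m jog '[[[0,0.12,0,-0.014,0],[0,0.12,0,-0.014,0],[0,0.12,0,-0.014,0],[0,0.12,0,-0.014,0],[0,0.12,0,-0.014,0],[0,0.12,0,-0.014,0],[0,0.12,0,-0.014,0],[0,0.12,0,-0.014,0]]]' 10
python3 - <<'E'
from k import *
s=st();q=np.array(s['joint_positions']);A=R.from_rotvec(s['tool_rot']).as_matrix()
x=fk(q)[0]
sim(q,[x+[0,0,.04],x+[0,0,.08],x+[0,0,.12]],A,.01)
E
```

```text
time: 22.3
position: [0.6719, -0.0329, 0.1822]
tool_rot: [-2.014, -0.589, -1.801]
ft_force: [-0.5, -0.9, -7.3]
grip_width: 0.003
22.3 p [ 0.6719 -0.0329  0.1822] F [-0.46 -0.94 -7.34] g 0.0
[[0.093, 0.539, 0.837], [0.06, -0.843, 0.535], [0.994, 0.0, -0.111]]
[ 1.61  0.97 -1.24  2.21 -1.54  0.5   1.24]
[ 0.71051346 -0.00468909  0.2518899 ] [ 1.66  0.89 -1.32  2.21 -1.53  0.5   1.13] err 0.0 0.0 elbow/wrist [[-0.01, -0.34, 0.57], [0.39, -0.21, 0.29]]
[ 0.71051346 -0.00468909  0.2918899 ] [ 1.7   0.76 -1.38  2.21 -1.53  0.55  1.01] err 0.0 0.0 elbow/wrist [[-0.02, -0.3, 0.61], [0.39, -0.21, 0.33]]
[ 0.71051346 -0.00468909  0.3318899 ] [ 1.72  0.56 -1.38  2.18 -1.56  0.69  0.86] err 0.002 0.7 elbow/wrist [[-0.02, -0.23, 0.66], [0.39, -0.22, 0.37]]
```

```bash
python3 -m jog '[[[0,0.13,0,-0.015,0],[0,0.13,0,-0.015,0],[0,0.13,0,-0.015,0],[0,0.13,0,-0.015,0],[0,0.13,0,-0.015,0],[0,0.13,0,-0.015,0]]]' 10
python3 -c "
from h import *;st()"
python3 -m jog '[[[0,0.1,0,-0.011,0],[0,0.1,0,-0.011,0],[0,0.1,0,-0.011,0],[0,0.1,0,-0.011,0]]]' 10
```

```text
time: 23.05
position: [0.6719, -0.0328, 0.2139]
tool_rot: [-2.013, -0.589, -1.802]
ft_force: [0.4, -0.7, -7.1]
grip_width: 0.002
23.05 p [ 0.6719 -0.0328  0.2139] F [ 0.36 -0.75 -7.07] g 0.0
[[0.093, 0.539, 0.837], [0.06, -0.842, 0.535], [0.994, 0.001, -0.111]]
[ 1.64  0.89 -1.29  2.21 -1.53  0.52  1.15]
time: 23.55
position: [0.6718, -0.0329, 0.229]
tool_rot: [-2.016, -0.589, -1.8]
ft_force: [1.9, -0.3, -10.9]
grip_width: 0.006
```

The force has stepped up to 11 N, so this is the pawl. Small steps from here, watching the force.

```bash
python3 -m jog '[[[0,0.08,0,-0.009,0],[0,0.08,0,-0.009,0]]]' 10|grep -E 'pos|force'; python3 -m jog '[[[0,0.07,0,-0.008,0],[0,0.05,0,-0.006,0]]]' 10|grep -E 'pos|force'
```

```text
position: [0.6718, -0.0328, 0.2357]
ft_force: [1.2, -1.3, -9.6]
position: [0.6719, -0.0328, 0.2412]
ft_force: [0.2, -1.3, -9.5]
```

```bash
python3 -m jog '[[[0,0.05,0,-0.006,0]]]' 10|grep -E 'pos|force'; python3 -m jog '[[[0,0.04,0,-0.004,0]]]' 10|grep -E 'pos|force'
```

```text
position: [0.6718, -0.0328, 0.2432]
ft_force: [0.1, -1.2, -8.4]
position: [0.6719, -0.0328, 0.2449]
ft_force: [0.4, -1.8, -8.9]
```

```bash
for i in 1 2; do :; done; python3 -m jog '[[[0,0.04,0,-0.004,0]]]' 10|grep -E 'pos|force'; python3 -m jog '[[[0,0.04,0,-0.004,0]]]' 10|grep -E 'pos|force'
```

```text
position: [0.6719, -0.0327, 0.2466]
ft_force: [0.3, -2.2, -7.7]
position: [0.672, -0.0327, 0.2483]
ft_force: [-1.1, -2.3, -7.2]
```

```bash
python3 -m jog '[[[0,0.03,0,-0.003,0]]]' 10|grep -E 'pos|force'; python3 -m jog '[[[0,0.03,0,-0.003,0]]]' 10|grep -E 'pos|force'
```

```text
position: [0.6719, -0.0327, 0.2494]
ft_force: [-1.5, -1.4, -6.3]
position: [0.6719, -0.0327, 0.2504]
ft_force: [-1.3, -2.8, -6.6]
```

```bash
python3 -m jog '[[[0,0.04,0,-0.004,0]]]' 10|grep -E 'pos|force'; python3 -m jog '[[[0,0.03,0,-0.003,0]]]' 10|grep -E 'pos|force';  python3 -m jog '[[[0,0.03,0,-0.003,0]]]' 10|grep -E 'pos|force'
```

```text
position: [0.672, -0.0327, 0.252]
ft_force: [-1.3, -2.5, -7.1]
position: [0.672, -0.0327, 0.2535]
ft_force: [-1.3, -2.7, -4.2]
position: [0.672, -0.0326, 0.2549]
ft_force: [-2.9, -3.0, -5.7]
```

```bash
python3 -m jog '[[[0,0.03,0,-0.003,0]]]' 10|grep -E 'pos|force'; python3 -m jog '[[[0,0,0,0,0]]]' 10|grep -E 'pos|force'
```

```text
position: [0.672, -0.0327, 0.2557]
ft_force: [-2.5, -3.4, -6.4]
position: [0.672, -0.0327, 0.2558]
ft_force: [-1.0, -3.3, -4.4]
```

```bash
python3 -m jog '[[[0,0.03,0,-0.003,0]]]' 10|grep -E 'pos|force'; python3 -m jog '[[[0,0.03,0,-0.003,0]]]' 10|grep -E 'pos|force'
```

```text
position: [0.6719, -0.0327, 0.2562]
ft_force: [-1.2, -3.3, -8.4]
position: [0.6718, -0.0328, 0.2568]
ft_force: [1.4, -2.3, -8.6]
```

```bash
python3 -m jog '[[[0,0.02,0,-0.002,0]]]' 10|grep -E 'pos|force'; python3 -m jog '[[[0,0.02,0,-0.002,0]]]' 10|grep -E 'pos|force'
```

```text
position: [0.6718, -0.0328, 0.2573]
ft_force: [1.5, -1.6, -11.5]
position: [0.6718, -0.0328, 0.258]
ft_force: [2.9, -1.2, -12.8]
```

The buffer is felt: force rose from 4.4 to 12.8 N over 2 mm. Now letting it down.

```bash
python3 -m jog '[[[0,-0.06,0,0.007,0],[0,-0.06,0,0.007,0],[0,-0.06,0,0.007,0]]]' 10|grep -E 'pos|force'; python3 -m jog '[[[0,-0.06,0,0.007,0],[0,-0.06,0,0.007,0],[0,-0.06,0,0.007,0]]]' 10|grep -E 'pos|force';python3 -m jog '[[[0,-0.05,0,0.006,0],[0,-0.05,0,0.006,0],[0,0,0,0,0]]]' 10|grep -E 'pos|force'
```

```text
position: [0.6724, -0.0319, 0.2546]
ft_force: [-1.1, -1.6, -2.2]
position: [0.6722, -0.0315, 0.2465]
ft_force: [0.3, 0.3, 0.6]
position: [0.6721, -0.0324, 0.241]
ft_force: [-0.4, 0.5, -0.3]
```

Force is zero, so the screen is on the catch. Dropping a bit more and withdrawing.

```bash
python3 -m jog '[[[0,-0.2,0,0.02,0],[0,-0.2,0,0.02,0],[0,0,0,-0.5,0],[0,0,0.1,-0.6,0],[0,0,0.1,-0.6,0],[0,0,0.1,-0.6,0],[0,0,0.1,-0.6,0],[0,0,0.1,-0.6,0],[0,0,0,0,0]]]' 10
python3 - <<'E'
from h import *
st()
im,d=grab('side','side3'); im2,d2=grab('top','top3')
a=np.hstack([cv2.resize(im[90:290,180:380],(400,400)),cv2.resize(im2[120:230,150:260],(400,400))]); cv2.imwrite('pics/c5.png',a[:,:,::-1])
for f in(0,3):
    d=np.load(f'pics/top{f}.npy')
    for u,v in[(265,182),(290,177),(320,172)]: print(f,u,v,np.round(pt('top',u,v,d[v,u]),3))
d0=cv2.imread('pics/top0.png').astype(int)
for n,(u,v) in dict(jar=(188,209),tin=(409,160),ham=(210,275)).items():
    print(n,np.abs(d0-im2[:,:,::-1])[v-25:v+25,u-20:u+20].mean())
E
```

```text
time: 28.18
position: [0.5653, -0.1269, 0.2398]
tool_rot: [-2.016, -0.586, -1.804]
ft_force: [0.8, -0.5, -0.7]
grip_width: 0.01
28.18 p [ 0.5653 -0.1269  0.2398] F [ 0.85 -0.53 -0.74] g 0.01
[[0.094, 0.535, 0.839], [0.06, -0.845, 0.532], [0.994, 0.001, -0.111]]
[ 1.98  0.69 -1.27  2.24 -1.23  0.85  0.85]
0 265 182 [0.653 0.031 0.18 ]
0 290 177 [ 0.668 -0.034  0.178]
0 320 172 [ 0.683 -0.113  0.182]
3 265 182 [0.638 0.03  0.274]
3 290 177 [ 0.698 -0.04   0.003]
3 320 172 [ 0.715 -0.13   0.003]
jar 4.284833333333333
tin 16.0455
ham 4.539166666666667
```

View pics/c5.png

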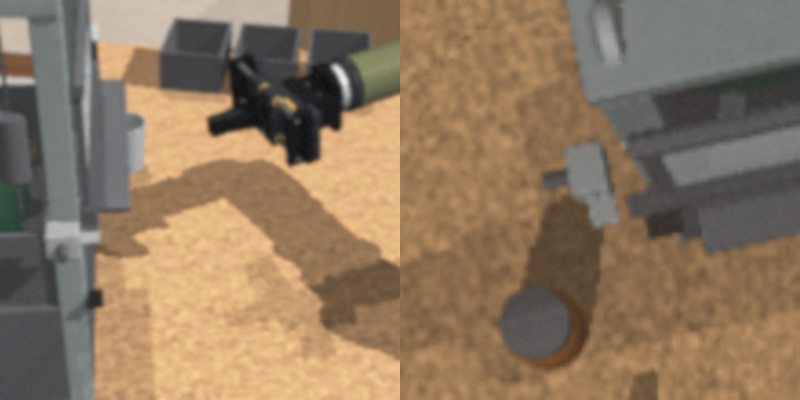

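Screen hangs high, with the lip beside the pointer plate. The side view has the lip's end at crop (115,150) and the pointer at (80,238), and the hand is clear. I'll check the tin (its patch changed, perhaps only shadow), the stillness, and the lip against the mark.

```bash
python3 -m jog '[[[0,0,0,-0.3,0],[0,0,0,-0.3,0],[0,0,0,0,0],[0,0,0,0,0],[0,0,0,0,0],[0,0,0,0,0],[0,0,0,0,0],[0,0,0,0,0]]]' 10|grep -E 'pos|force|time'
python3 - <<'E'
from h import *
grab('top','top4'); grab('side','side4')
def cloud(f,n,u0,u1,v0,v1):
    d=np.load(f'pics/{f}.npy'); return np.array([pt(n,u,v,d[v,u]) for v in range(v0,v1) for u in range(u0,u1) if d[v,u]>0])
for f in('top0','top4'):
    for nm,b,h in(('tin',(385,435,135,190),(.05,.12)),('jar',(170,210,190,230),(.06,.12)),('ham',(185,225,225,325),(.012,.05))):
        c=cloud(f,'top',*b); c=c[(c[:,2]>h[0])&(c[:,2]<h[1])]; print(f,nm,len(c),np.round((c.min(0)+c.max(0))/2,3),np.round(np.median(c,0),3))
for f in('top3','top4'):
    c=cloud(f,'top',250,285,170,200); c=c[(c[:,2]>.22)&(c[:,2]<.32)]; print(f,'lip top z',np.percentile(c[:,2],[10,50,90]).round(4),len(c))
# pointer plate from side view
c=cloud('side0','side',220,232,200,220); m=(np.abs(c[:,1]-.185)<.02)&(c[:,0]<.67); c=c[m]; print('plate',c.min(0).round(3),c.max(0).round(3),np.percentile(c[:,2],[3,10,50,90]).round(3))
E
```

```text
time: 29.28
position: [0.5455, -0.1373, 0.2431]
ft_force: [0.1, 0.4, -1.3]
top0 tin 257 [ 0.745 -0.382  0.072] [ 0.75  -0.391  0.076]Traceback (most recent call last):
  File "<stdin>", line 7, in <module>
  File "<stdin>", line 4, in cloud
  File "h.py", line 10, in pt
    def pt(n,u,v,d): o,r=ray(n,u,v); return o+r*d
                         ~~~^^^^^^^
  File "h.py", line 7, in ray
    c=eyes.camera_params(n); K=np.array(c['camera_matrix']); k=c['k1']
ValueError: time passes only in moves, steps and waits
```

```bash
python3 -m jog '[[[0,0,0,0,0]]]' 10|grep -E 'force|time'
python3 - <<'E'
from h import *
ls=__import__('os').listdir('pics')
if 'top4.npy' not in ls: grab('top','top4')
if 'side4.npy' not in ls: grab('side','side4')
C={n:eyes.camera_params(n) for n in('top','side')}
def cloud(f,n,u0,u1,v0,v1):
    c=C[n];d=np.load(f'pics/{f}.npy');U,V=np.meshgrid(range(u0,u1),range(v0,v1));D=d[v0:v1,u0:u1]
    p=cv2.undistortPoints(np.stack([U,V],-1).reshape(-1,1,2).astype(float),np.array(c['camera_matrix']),np.array([c['k1'],0,0,0.]))[:,0]
    T=np.array(c['pose']);X=(np.c_[p,np.ones(len(p))]*D.reshape(-1,1))@T[:3,:3].T+T[:3,3]; return X[D.ravel()>0]
for f in('top0','top4'):
    for nm,b,h in(('tin',(385,435,135,190),(.05,.12)),('jar',(170,210,190,230),(.06,.12)),('ham',(185,225,225,325),(.012,.05))):
        c=cloud(f,'top',*b); c=c[(c[:,2]>h[0])&(c[:,2]<h[1])]; print(f,nm,len(c),np.round(np.median(c,0),3))
for f in('top3','top4'):
    c=cloud(f,'top',250,285,170,200); c=c[(c[:,2]>.22)&(c[:,2]<.32)]; print(f,'lip top z',np.percentile(c[:,2],[10,50,90]).round(4),len(c))
c=cloud('side0','side',216,234,198,222); c=c[(np.abs(c[:,1]-.185)<.02)&(c[:,0]<.67)]; print('plate',len(c),c.min(0).round(3),c.max(0).round(3),np.percentile(c[:,2],[3,10,50,90]).round(3))
E
```

```text
time: 29.5
ft_force: [-0.3, -0.2, -0.2]
top0 tin 257 [ 0.75  -0.391  0.076]
top0 jar 323 [0.589 0.252 0.081]
top0 ham 962 [0.372 0.184 0.024]
top4 tin 259 [ 0.749 -0.391  0.076]
top4 jar 319 [0.589 0.252 0.081]
top4 ham 964 [0.372 0.184 0.024]
top3 lip top z [0.268  0.2713 0.2743] 435
top4 lip top z [0.2684 0.2712 0.2745] 433
plate 128 [0.633 0.169 0.263] [0.66  0.2   0.294] [0.266 0.27  0.277 0.291]
```

```bash
python3 -c "
from bench import job; print(job.close_job())"
```

```text
the job is handed in; nothing more can be done
None
```

The screen is up and hanging on the catch by itself, and I handed the job in at about 29.5 s of the 67 s allowed. No verdict was reported.

**How it was done:** The rows only turn the tool about its own axis. I laid it nearly level by pushing the arm past its reach high up, where it settled tilted and stayed that way. I then came in from the right with the fingers shut and lifted under the middle of the lip. The force read about 7 N lifting, about 11 N at the pawl and 12.8 N at the buffer. I then lowered until the force fell to zero, dropped the fingers clear and backed out about 15 cm.

**Last checks:**
- **Height:** the lip's underside is at about 0.263 m and the pointer plate's underside at about 0.265 m, so they are within a few mm. The plate figure comes from coarse depth points.
- **Stillness:** the lip height was the same (within 0.1 mm) in two pictures about 1.3 s apart.
- **Hand:** it was clear in the last picture I viewed, and I backed it off about 2 cm more. The wrist force read about zero.
- **Hammer, tin and jar:** each is within 1 mm of where it started.

Two checks did not go cleanly. The tin's patch of the picture looked different, but the depth measurement showed it had not moved, so I took that to be the arm's shadow. One check script stopped because it asked for camera parameters too often, and I reran it with them stored.

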